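# Find the socket that fits the hub nut

## Robot

A 6-joint arm with a two-finger parallel gripper is mounted at the origin on the work surface; the furniture and walls round the work are solid. World frame = base frame: x ahead of the robot, y to its left, z up, the work surface at z = 0. Lengths are in m, angles in degrees, forces in N, time in s.
With the tool pointing down it reaches from about 0.25 to 0.725 m from the base axis. Payload 9.7 kg.
Tool frame: the origin (TCP) lies midway between the tips of the shut fingers; the grasp point (between the pads) lies 19 mm behind it (bot.hold_point_z is the distance from the TCP to the grasp point, in m); z points along the fingers, y is the line along which they close (so a half turn about z gives the same grasp; the last joint's range is limited). The gripper opens to 85 mm and grips with 20 to 120 N. Pads are 22 mm wide; open, the fingers measure 114 mm over their backs; the gripper's body (76 mm by 85 mm) begins 54 mm behind the grasp point. The pads swing forward as they close: fully open they stand 13 mm farther back than shut.
Start: joints at [-76.261, 4.979, 10.078, 95.1, 0, 90], TCP at [0.131, -0.534, 0.231] pointing down, gripper open.
Joint ranges: [-179.16, 179.16], [-48.56, 103.87], [-65.8, 70.77], [-126.05, 130.52], [-82.76, 87.17], [-180, 180]. Speed limits (degrees/s): [127.2, 127.2, 147.25, 180, 180, 180].

## Interface

Orientations are given as [roll, pitch, yaw] about the fixed x, y, z axes, in that order (R = Rz(yaw) Ry(pitch) Rx(roll)).
In Python, from workcell import bot gives the robot as it stands.
- The arm moves only by the tool play_rows, never from a script. Its argument "steps" is a list that holds one entry, the list of rows, each a list of 4 numbers: the shift along the tool's x, y, z in m, then the turn about the tool's z in rad. In form: [[[tx, ty, tz, yaw], ...]]. A call has exactly 5 rows; each row shifts and turns the commanded pose from where the row before left it, along the tool's axes as they then stand; what a row does not reach is not made up. A row lasts 1/12 s, in which the tool goes at most 41.7 mm and 7.16 degrees, less where a joint would pass 70% of its speed; a pose out of reach is approached as far as the arm can. A call is refused whole if a number of a shift passes 0.0417 or a number of a turn 0.125, either way. A call with a gripper value outside its range is refused whole. "gripper" is the finger opening in m, from 0 to 0.0854, set as the call begins (left out, the last holds). The fingers move at their own pace and stop on an object; "squeeze" is the grip in N (left out, the last holds). Time passes only in rows, so rows that do not move let the fingers close, or fill a call up. It gives the time, the measured TCP pose, the force, the opening and the grip force at its end, in the units of the state.
- bot.get_obs(): the state, without advancing time (a new reading comes with each control period).
- bot.camera(name): name is "scene" or "top" or "wrist"; returns a dict with "img" (400x640x3 uint8, blue, green, red), "vfov" (degrees; the focal length in pixels is half the picture's height over the tangent of half this angle, whatever the lens; pixels are square), "cx", "cy" (the principal point, pixels), "D" ([k1, k2, p1, p2, k3] as OpenCV has them; the pictures are not rectified), "xyz" and "attitude" of the camera in the world. Camera axes: x right, y down, z forward; pixel columns grow to the right and rows downward; lengths in m; the calibration is good to about 2 mm. A picture is of the moment at which its call begins. There is no depth.
- bot.job_done(): hands the job in; it is judged then, once.
The state is a dict: "time": time; "q": joint angles; "qd": joint speeds; "joint_efforts": joint torques, N m; "ee_pos": TCP position; "tcp_rot": TCP orientation; "wrist_force": force on the tool from outside, world axes, zero at the start; "torque": the same for the moment, N m; "opening": finger opening in m; "grasp_force": force on a finger pad.
Only numpy, scipy, OpenCV 4.12 (cv2) and the standard library are available. Lean on these libraries where they do the work, as an engineer would, in place of code of your own. Each camera call takes 0.05 s, during which the arm holds its last target. There are 200 camera calls.

## Task

One of the three sockets standing on the worktop fits the hex nut on the hub plate; the other two are too narrow and stop on top of the nut. Find the one that fits and finish with it pushed fully home over the nut, square on it, and still gripped: do not let go of it, the job ends while holding. The two sockets that do not fit must be left standing upright on the worktop, and the wax tin and the tape measure are to stay where they are.

Things in the scene. Friction and masses are not known exactly. Their poses are not given: they have to be found in the camera images.
- hub_plate: Fixed aluminium plate 90 x 90 x 16 mm with a screw head near each corner (top at 23 mm) and, in the middle on a washer, a steel hex nut, 24 mm across flats, from 24 to 42 mm above the worktop, top edge bevelled by 2 mm; it cannot turn. Origin: underside, on the nut's axis. z up; x, y along the plate's edges; one pair of the nut's flats faces +x and -x.
- nut_seat (a point): Point on the nut's axis at the top of the washer (50 mm across), 24 mm above the worktop; axes as the hub plate's. The mouth of a socket that is fully home rests here; a socket that does not fit stops 18 mm higher, on the nut's top. The fitting one is 2.5 mm wider than the nut across flats and goes on with up to about 10 degrees of yaw error.
- socket_a: Loose steel socket, 0.2 to 0.35 kg, mouth down, 40 mm across, 45 mm high; a square adapter, 20 x 20 mm, the place to grip, is fixed on top, 46 to 85 mm above the mouth. Origin: centre of the mouth. z up; x, y square to the adapter's faces. Hex opening 24 mm deep, one pair of flats facing +x and -x. It may fit or not; outside all three sockets are alike.
- socket_b: Same in shape, size and axes as socket_a but for the width of its hex opening; it may be the one that fits or not.
- socket_c: Same in shape, size and axes as socket_a but for the width of its hex opening; it may be the one that fits or not.
- wax_tin: Round tin, 70 mm across and 45 mm high, a bystander; origin in the middle of its underside.
- tape_measure: Yellow and black tape measure, 37 x 78 x 71 mm, standing, a bystander; origin in the middle of its underside.

How it is judged:
By the outcome, as a careful person would: the job done as asked, in the order asked, and still so for the second after the job is handed in, while the arm keeps its last pose, push and grip.
It also fails if it takes over 72 s, if anything falls off the work surface, if the arm or the gripper's body presses on something with over 40 N, if the wrist force passes 120 N, or if a joint passes its speed limit or range.

## Working session

There is one attempt and no reset: what is moved stays moved. The work goes in short steps, Python scripts to look and compute and a tool call to move; the robot and the scene stay as the last step left them, time stands still between calls to the robot, and variables do not carry over. Pictures are saved under pics/ and viewed, at most 10 in all, crops included, and the job is handed in when it is done.

Besides the shell and the picture viewer there is one more tool, called after "Call:" as name(argument=value, ...) on one line, values as JSON. play_rows: Moves the arm, as the interface text tells. Its arguments: {"type":"object","properties":{"steps":{"type":"array","items":{"type":"array","items":{"type":"array","items":{"type":"number"}}}},"gripper":{"type":"number"},"squeeze":{"type":"number"}},"required":["steps"]}

```bash
mkdir -p pics; ls; cat > h.py <<'E'
import numpy as np, cv2
from scipy.spatial.transform import Rotation as R
from workcell import bot
def K(c):
    f=200/np.tan(np.radians(c['vfov']/2)); return np.array([[f,0,c['cx']],[0,f,c['cy']],[0,0,1.]])
def rot(c):
    a=np.array(c['attitude'],float)
    return R.from_euler('xyz',a,degrees=True).as_matrix() if a.size==3 else a
def ray(c,p):
    u=cv2.undistortPoints(np.array(p,float).reshape(-1,1,2),K(c),np.array(c['D'],float)).reshape(-1,2)
    return np.c_[u,np.ones(len(u))]@rot(c).T
def plane(c,p,z):
    d=ray(c,p); o=np.array(c['xyz']); return o+d*((z-o[2])/d[:,2])[:,None]
def proj(c,X):
    M=rot(c); t=-M.T@np.array(c['xyz'])
    return cv2.projectPoints(np.array(X,float).reshape(-1,3),cv2.Rodrigues(M.T)[0],t,K(c),np.array(c['D'],float))[0].reshape(-1,2)
E
python3 - <<'E'
from h import *
for n in ('top','scene','wrist'):
    c=bot.camera(n); cv2.imwrite(f'pics/{n}0.png',c['img']); print(n,c['vfov'],c['cx'],c['cy'],c['D'],c['xyz'],c['attitude'])
print(bot.get_obs())
E
```

```text
pics
top 48.957875926113786 317.46318991420463 201.46063249533665 [-0.0941352  0.         0.         0.         0.       ] [0.43644839 0.12464956 0.96333793] [-177.08104258    0.30965317  -89.8346682 ]
scene 56.02202312399615 325.5565429908285 196.15559324453807 [-0.04791285  0.          0.          0.          0.        ] [-0.05513283  0.42731461  0.64799317] [-135.10731264    0.96899688 -119.82963943]
wrist 70.56247811749736 316.9251259196999 200.95469427361078 [-0.03903803  0.          0.          0.          0.        ] [ 0.19929292 -0.51730305  0.37324277] [ 1.64120943e+02  1.37353880e-01 -7.63249984e+01]
{'time': 0.15, 'q': array([-7.62602679e+01,  5.00484103e+00,  1.00468948e+01,  9.51010089e+01,
        1.48055154e-03,  9.00008118e+01]), 'qd': array([-0.00164108, -0.11757897,  0.11124335, -0.03428018, -0.03148301,
        0.08976909]), 'joint_efforts': array([ 1.59273197e-03, -5.20761073e+01,  4.65045190e+01,  1.38558220e-02,
        1.10837982e-04,  1.19890538e-05]), 'ee_pos': array([ 0.13059769, -0.53409226,  0.23075456]), 'tcp_rot': array([-1.79941045e+02, -1.47971549e-03,  1.37389189e+01]), 'wrist_force': array([-0.72915309,  0.23297944, -0.49373402]), 'torque': array([-0.01095466,  0.02792128,  0.03675674]), 'grasp_force': 0.0, 'opening': 0.08545136248115626}
```

View pics/top0.png

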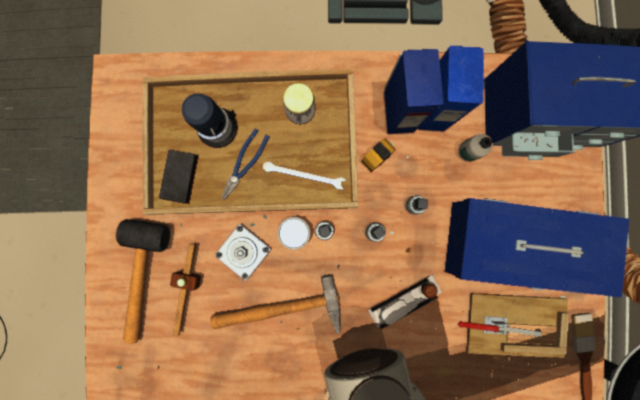

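View pics/scene0.png

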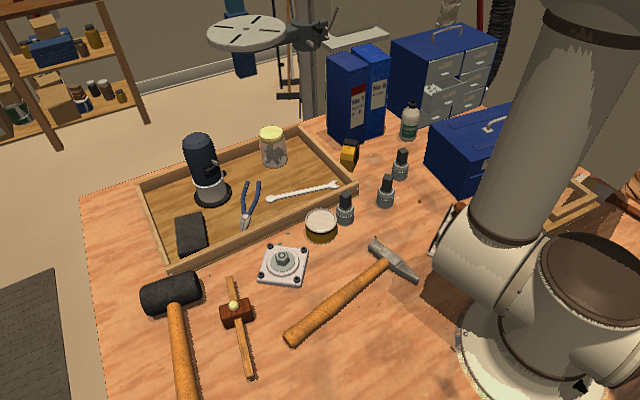

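Top view: plate at about (242,251), tin (295,232), sockets at (324,230), (376,232) and (418,205), tape (378,154). The scene view agrees. I'll zoom in on the top view for measurement.

```bash
python3 - <<'E'
from h import *
c=bot.camera('top'); im=c['img']
cr=cv2.resize(im[130:285,205:450],None,fx=3.2,fy=3.2,interpolation=cv2.INTER_CUBIC); cv2.imwrite('pics/topcrop.png',cr)
s=bot.camera('scene')
for p,z in (((242,251),.042),((295,232),.045),((324,230),.085),((376,230),.085),((418,202),.085),((378,154),.07)):
    print(p,plane(c,[p],z)[0].round(4), proj(s,plane(c,[p],z)).round(0))
g=cv2.resize(s['img'][135:295,245:425],None,fx=3.5,fy=3.5,interpolation=cv2.INTER_CUBIC); cv2.imwrite('pics/scenecrop.png',g)
E
```

```text
(242, 251) [0.3789 0.2878 0.042 ] [[283. 253.]]
(295, 232) [0.4193 0.1765 0.045 ] [[322. 218.]]
(324, 230) [0.4242 0.1163 0.085 ] [[345. 193.]]
(376, 230) [0.4244 0.0124 0.085 ] [[384. 176.]]
(418, 202) [ 0.4807 -0.0725  0.085 ] [[399. 150.]]
(378, 154) [0.5798 0.0057 0.07  ] [[349. 144.]]
```

View pics/topcrop.png

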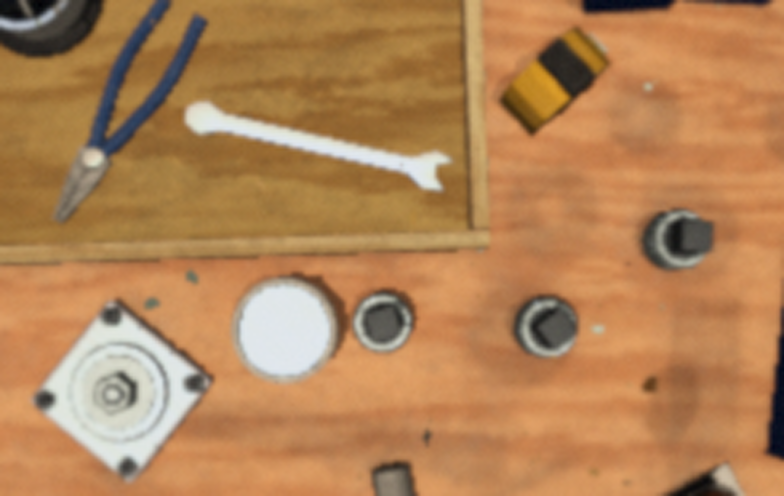

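View pics/scenecrop.png

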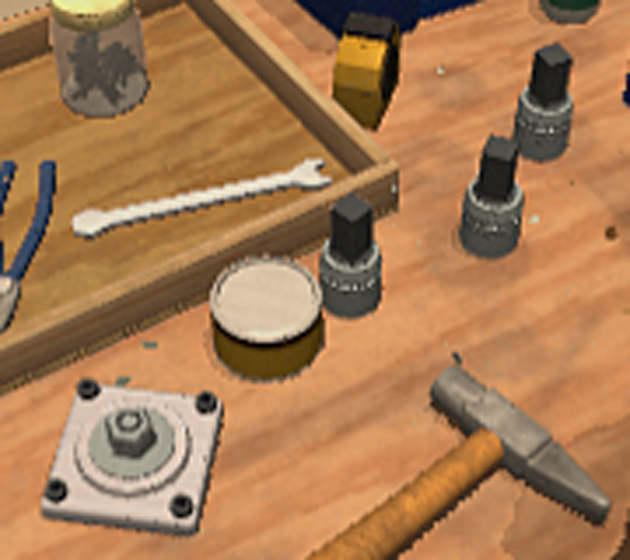

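Enlarged views: the plate is turned about 45°, the nut sits near its middle, the adapters are clear, and there is a gap of about 5 mm between socket a and the tin. Next I move up and over, so the wrist camera can measure everything closer.

Call:
play_rows(steps=[[[0.0,-0.02,-0.02,0.048],[0.0,-0.02,-0.02,0.048],[0.0,-0.02,-0.02,0.048],[0.0,-0.02,-0.02,0.048],[0.0,-0.02,-0.02,0.048]]])

```text
time: 0.67
ee_pos: [0.116, -0.4344, 0.3321]
tcp_rot: [-180.0, 0.0, -0.2]
wrist_force: [-0.5, -1.3, 0.9]
opening: 0.0858
grasp_force: 0.0
```

Call:
play_rows(steps=[[[0.013,-0.036,0.0,0],[0.013,-0.036,0.0,0],[0.013,-0.036,0.0,0],[0.013,-0.036,0.0,0],[0.013,-0.036,0.0,0]]])

```text
time: 1.08
ee_pos: [0.1813, -0.2539, 0.3312]
tcp_rot: [180.0, -0.0, -0.1]
wrist_force: [1.6, -0.9, -0.5]
opening: 0.0857
grasp_force: 0.0
```

Call:
play_rows(steps=[[[0.013,-0.036,0.0,0],[0.013,-0.036,0.0,0],[0.013,-0.036,0.0,0],[0.013,-0.036,0.0,0],[0.013,-0.036,0.0,0]]])

```text
time: 1.5
ee_pos: [0.2435, -0.0834, 0.3315]
tcp_rot: [180.0, -0.1, -0.0]
wrist_force: [1.5, -0.6, -0.7]
opening: 0.0855
grasp_force: 0.0
```

Call:
play_rows(steps=[[[0.013,-0.035,0.01,0],[0.013,-0.035,0.01,0],[0.013,-0.035,0.01,0],[0.013,-0.035,0.01,0],[0.013,-0.035,0.01,0]]])

```text
time: 1.92
ee_pos: [0.3079, 0.0288, 0.2836]
tcp_rot: [-177.5, -0.0, 3.1]
wrist_force: [-0.3, -0.5, 0.2]
opening: 0.0856
grasp_force: 0.0
```

Call:
play_rows(steps=[[[0,0,0,0],[0,0,0,0],[0,0,0,0],[0,0,0,0],[0,0,0,0]]])

```text
time: 2.33
ee_pos: [0.3074, 0.0266, 0.2847]
tcp_rot: [-177.5, -0.0, 2.7]
wrist_force: [0.5, -0.2, 0.0]
opening: 0.0852
grasp_force: 0.0
```

```bash
python3 - <<'E'
from h import *
o=bot.get_obs(); print(o['time'],o['ee_pos'],o['tcp_rot'],o['q'])
w=bot.camera('wrist'); cv2.imwrite('pics/w1.png',w['img']); print(w['xyz'],w['attitude'])
c=bot.camera('top')
for p,z in (((242,251),.042),((295,232),.045),((324,230),.085),((376,230),.085),((418,202),.085),((378,154),.07)):
    print(p, proj(w,plane(c,[p],z)).round(0))
cv2.imwrite('pics/w1v.png',cv2.resize(w['img'],(800,500)))
E
```

```text
2.3333 [0.30741145 0.0265614  0.28468215] [-1.77519334e+02 -4.97622733e-02  2.70380295e+00] [  2.64706765 -25.63909317  -9.95800913 105.63377973   2.4807144
 179.9432115 ]
[0.37815754 0.02407996 0.42719175] [164.1543685    2.55750447 -87.35656129]
(242, 251) [[137. 113.]]
(295, 232) [[214.  83.]]
(324, 230) [[251.  76.]]
(376, 230) [[343.  79.]]
(418, 202) [[425.  28.]]
(378, 154) [[358. -73.]]
```

View pics/w1v.png

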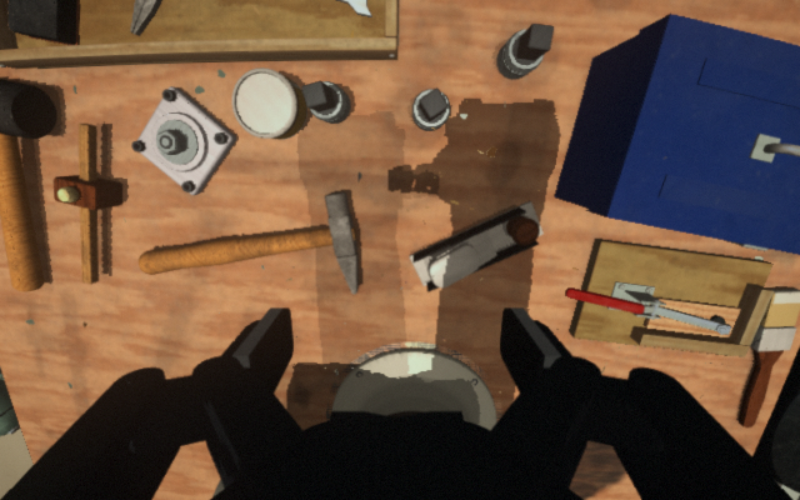

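The wrist view shows the plate at about (140,113) in native pixels and adapters a, b and c at (255,76), (345,82) and (430,30). Joint 6 has reached +180, so tool yaw = q1+180−q6 and must be at least q1. I'll get rough yaws now.

```bash
python3 - <<'E'
from h import *
w=bot.camera('wrist'); im=w['img']; hsv=cv2.cvtColor(im,cv2.COLOR_BGR2HSV); g=cv2.cvtColor(im,cv2.COLOR_BGR2GRAY)
m=((hsv[...,1]<60)&(g>110)).astype('u1') if 0 else ((hsv[...,1]<60)&(g>110)).astype(np.uint8)
m=cv2.morphologyEx(m,cv2.MORPH_CLOSE,np.ones((5,5),np.uint8))
n,l,s,ce=cv2.connectedComponentsWithStats(m)
for i in range(1,n):
    if s[i,4]>800 and abs(ce[i][0]-140)<150 and ce[i][1]<180:
        ct=max(cv2.findContours((l==i).astype(np.uint8),0,1)[0],key=len)
        bx=cv2.boxPoints(cv2.minAreaRect(ct)); P=plane(w,bx,.016)
        e=np.diff(P[:,:2],axis=0); print(i,s[i],P.mean(0).round(4),np.linalg.norm(e,axis=1).round(4),np.degrees(np.arctan2(e[:,1],e[:,0])).round(1))
crops=[cv2.resize(im[max(v-25,0):max(v-25,0)+50,u-25:u+25],(260,260),interpolation=cv2.INTER_CUBIC) for u,v in ((258,78),(345,82),(428,30))]
cv2.imwrite('pics/ad.png',cv2.convertScaleAbs(np.hstack(crops),alpha=1.8,beta=20))
E
```

```text
7 [ 186   55   51   55 2222] [0.4229 0.1925 0.016 ] [0.0699 0.0704 0.0731] [-88.7 178.7  92. ]
13 [ 111   74   74   82 3121] [0.3781 0.2924 0.016 ] [0.0885 0.0911 0.0897] [ -45.3 -126.8  137.8]
```

View pics/ad.png

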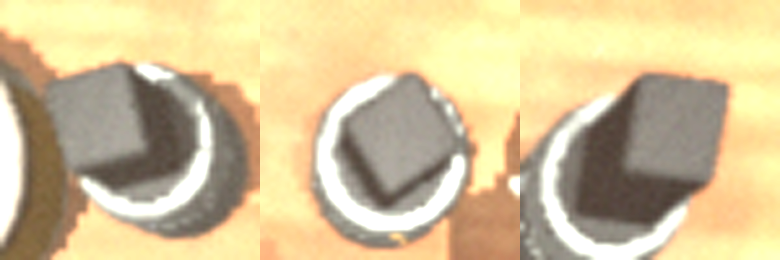

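Top faces show clearly, lighter than their dark sides. Corners in the crop (5.2x): a (45,85),(130,65),(148,148),(68,172); b (343,140),(410,72),(465,140),(390,192); c (640,73),(728,85),(710,185),(625,165).

```bash
python3 - <<'E'
from h import *
w=bot.camera('wrist')
for n,o,c in (('a',(233,53),[(45,85),(130,65),(148,148),(68,172)]),('b',(320,57),[(83,140),(150,72),(205,140),(130,192)]),('c',(403,5),[(120,73),(208,85),(190,185),(105,165)])):
    P=plane(w,np.array(c)/5.2+o,.085); e=np.roll(P,-1,0)-P
    print(n,P.mean(0).round(4),np.linalg.norm(e,axis=1).round(4),(np.degrees(np.arctan2(e[:,1],e[:,0]))%90).round(1))
E
```

```text
a [0.4242 0.1161 0.085 ] [0.0194 0.0173 0.0188 0.0185] [13.8 13.2 17.4 15.3]
b [0.4204 0.0072 0.085 ] [0.0197 0.0184 0.0192 0.015 ] [46.8 44.3 36.5 46.9]
c [ 0.4795 -0.0808  0.085 ] [0.0184 0.0191 0.0184 0.0175] [86.  86.9 81.  87.2]
```

Call:
play_rows(steps=[[[0,0,0,-0.12],[0,0,0,-0.12],[0,0,0,-0.12],[0,0,0,-0.12],[0,0,0,-0.12]]])

```text
time: 2.95
ee_pos: [0.3076, 0.0269, 0.2841]
tcp_rot: [-177.9, -1.4, 37.5]
wrist_force: [0.3, -0.2, 0.1]
opening: 0.0852
grasp_force: 0.0
```

Call:
play_rows(steps=[[[0,0,0,-0.12],[0,0,0,0],[0,0,0,0],[0,0,0,0],[0,0,0,0]]])

```text
time: 3.37
ee_pos: [0.3076, 0.027, 0.2841]
tcp_rot: [-178.1, -1.6, 43.8]
wrist_force: [-0.2, 0.4, 0.1]
opening: 0.0855
grasp_force: 0.0
```

The limit clip left the tool leaning 2.5° (tip towards +y), and it stays in the commanded pose. I can undo it by the mirrored clip at q6 = −180, pushing −y, so I turn the wrist round there.

Call:
play_rows(steps=[[[0,0,0,-0.12],[0,0,0,-0.12],[0,0,0,-0.12],[0,0,0,-0.12],[0,0,0,-0.12]]])

```text
time: 3.78
ee_pos: [0.3076, 0.027, 0.284]
tcp_rot: [-179.4, -2.4, 78.6]
wrist_force: [0.3, -0.4, 0.2]
opening: 0.0857
grasp_force: 0.0
```

Call:
play_rows(steps=[[[0,0,0,-0.12],[0,0,0,-0.12],[0,0,0,-0.12],[0,0,0,-0.12],[0,0,0,-0.12]]])

```text
time: 4.2
ee_pos: [0.3076, 0.0271, 0.284]
tcp_rot: [179.2, -2.3, 113.0]
wrist_force: [-0.4, -0.9, 1.4]
opening: 0.0856
grasp_force: 0.0
```

Call:
play_rows(steps=[[[0,0,0,-0.12],[0,0,0,-0.12],[0,0,0,-0.12],[0,0,0,-0.12],[0,0,0,-0.12]]])

```text
time: 4.62
ee_pos: [0.3076, 0.027, 0.284]
tcp_rot: [178.0, -1.5, 147.4]
wrist_force: [0.0, 0.6, -0.7]
opening: 0.0852
grasp_force: 0.0
```

Call:
play_rows(steps=[[[0,0,0,-0.12],[0,0,0,-0.12],[0,0,0,-0.12],[0,0,0,-0.12],[0,0,0,-0.12]]])

```text
time: 5.03
ee_pos: [0.3076, 0.027, 0.2841]
tcp_rot: [177.5, -0.1, -178.2]
wrist_force: [0.2, -0.5, -0.6]
opening: 0.0855
grasp_force: 0.0
```

Call:
play_rows(steps=[[[0,0,0,-0.12],[0,0,0,-0.12],[0,0,0,-0.12],[0,0,0,-0.12],[0,0,0,-0.12]]])

```text
time: 5.45
ee_pos: [0.3076, 0.0271, 0.284]
tcp_rot: [177.9, 1.4, -143.9]
wrist_force: [-0.4, -0.1, -0.7]
opening: 0.0854
grasp_force: 0.0
```

Call:
play_rows(steps=[[[0,0,0,-0.12],[0,0,0,-0.12],[0,0,0,-0.12],[0,0,0,-0.12],[0,0,0,-0.12]]])

```text
time: 5.87
ee_pos: [0.3076, 0.027, 0.284]
tcp_rot: [179.0, 2.3, -109.5]
wrist_force: [-0.4, -0.1, 0.6]
opening: 0.0854
grasp_force: 0.0
```

Call:
play_rows(steps=[[[0,0,0,-0.12],[0,0,0,-0.12],[0,0,0,-0.12],[0,0,0,-0.12],[0,0,0,-0.12]]])

```text
time: 6.28
ee_pos: [0.3076, 0.027, 0.284]
tcp_rot: [-179.5, 2.4, -75.1]
wrist_force: [0.7, 1.1, 0.3]
opening: 0.0856
grasp_force: 0.0
```

Call:
play_rows(steps=[[[0,0,0,-0.12],[0,0,0,-0.12],[0,0,0,-0.12],[0,0,0,-0.12],[0,0,0,-0.12]]])

```text
time: 6.7
ee_pos: [0.3076, 0.0271, 0.284]
tcp_rot: [-178.2, 1.7, -40.7]
wrist_force: [0.5, 0.3, -0.6]
opening: 0.0852
grasp_force: 0.0
```

Call:
play_rows(steps=[[[0,0,0,-0.12],[0,0,0,-0.12],[0,0,0,-0.12],[0,0,0,-0.12],[0,0,0,-0.1]]])

```text
time: 7.12
ee_pos: [0.3076, 0.0271, 0.284]
tcp_rot: [-177.5, 0.5, -7.5]
wrist_force: [1.0, 0.4, 0.2]
opening: 0.0855
grasp_force: 0.0
```

```bash
python3 -c "
from h import *
o=bot.get_obs(); print(o['time'],o['ee_pos'],o['tcp_rot'],o['q'])"
```

```text
7.1167 [0.30758228 0.02705371 0.28404071] [-177.54865853    0.46465773   -7.47107719] [   2.72388317  -25.57341741   -9.99203884  105.60454776    2.49485742
 -169.79560263]
```

Call:
play_rows(steps=[[[0,0,0,-0.12],[0,0,0,-0.054],[0,0.01,0,0],[0,0.01,0,0],[0,0.01,0,0]]])

```text
time: 7.53
ee_pos: [0.3081, 0.0154, 0.2828]
tcp_rot: [-178.3, 0.0, 1.1]
wrist_force: [-0.4, 0.5, -0.5]
opening: 0.0854
grasp_force: 0.0
```

```bash
python3 -c "
from h import *
o=bot.get_obs(); print(o['time'],o['ee_pos'],o['tcp_rot'],o['q'])"
```

```text
7.5333 [0.30808855 0.01539078 0.2827902 ] [-1.78345996e+02  4.93767161e-02  1.14551816e+00] [   1.3316202   -25.62393187  -10.15232915  105.51560533    1.65415525
 -179.81382045]
```

Works: roll −177.5 → −178.3. I continue in measured steps.

Call:
play_rows(steps=[[[0,0.01,0,0],[0,0.01,0,0],[0,0.01,0,0],[0,0,0,0],[0,0,0,0]]])

```text
time: 7.95
ee_pos: [0.3084, 0.006, 0.2821]
tcp_rot: [-179.2, 0.0, 0.3]
wrist_force: [-0.2, 0.0, -0.2]
opening: 0.0854
grasp_force: 0.0
```

```bash
python3 -c "
from h import *
o=bot.get_obs(); print(o['time'],o['ee_pos'],o['tcp_rot'],o['q'])"
```

```text
7.95 [0.30835481 0.0059647  0.28209885] [-1.79179303e+02  4.69918271e-02  2.80154574e-01] [   0.34972714  -25.6465387   -10.23686473  105.45566915    0.82075322
 -179.93042031]
```

Call:
play_rows(steps=[[[0,0.01,0,0],[0,0.01,0,0],[0,0.009,0,0],[0,0,0,0],[0,0,0,0]]])

```text
time: 8.37
ee_pos: [0.3084, -0.0035, 0.2818]
tcp_rot: [180.0, 0.0, -0.7]
wrist_force: [-0.4, 0.5, 1.0]
opening: 0.0855
grasp_force: 0.0
```

```bash
python3 -c "
from h import *
o=bot.get_obs(); print(o['time'],o['ee_pos'],o['tcp_rot'],o['q'])"
```

```text
8.3667 [ 0.30843946 -0.00345238  0.2818231 ] [ 1.79977335e+02  4.98914257e-02 -6.79799614e-01] [-6.20393744e-01 -2.56444710e+01 -1.02643569e+01  1.05430029e+02
 -2.26133123e-02 -1.79940594e+02]
```

Call:
play_rows(steps=[[[0,0,0.026,0.11],[0,0,0.026,0.11],[0,0,0.026,0.11],[0,0,0.026,0.11],[0,0,0.026,0.11]]])

```text
time: 8.78
ee_pos: [0.3082, -0.0033, 0.1506]
tcp_rot: [180.0, 0.0, -32.5]
wrist_force: [0.1, 0.4, 1.0]
opening: 0.0855
grasp_force: 0.0
```

Call:
play_rows(steps=[[[0,0,0,0.11],[0,0,0,0.11],[0,-0.029,0,0],[0,-0.029,0,0],[0,-0.029,0,0]]])

```text
time: 9.2
ee_pos: [0.3704, 0.0592, 0.1519]
tcp_rot: [180.0, -0.0, -44.8]
wrist_force: [0.5, -0.9, 0.3]
opening: 0.085
grasp_force: 0.0
```

Call:
play_rows(steps=[[[0,0,0,0],[0,0,0,0],[0,0,0,0],[0,0,0,0],[0,0,0,0]]])

```text
time: 9.62
ee_pos: [0.3692, 0.0579, 0.1519]
tcp_rot: [180.0, 0.0, -44.8]
wrist_force: [-0.2, 0.9, 0.5]
opening: 0.085
grasp_force: 0.0
```

```bash
cat >> h.py <<'E'
def square(w,X,half=22,tag=None,zc=.085,up=8):
    """top face of an adapter (mid grey, darker than rim): minAreaRect near projected X"""
    u,v=proj(w,X)[0].round().astype(int); im=w['img']
    x0,y0=max(u-half,0),max(v-half,0)
    cr=cv2.resize(im[y0:v+half,x0:u+half],None,fx=up,fy=up,interpolation=cv2.INTER_CUBIC)
    if tag: cv2.imwrite(f'pics/{tag}.png',cr)
    return cr,(x0,y0),up
E
python3 - <<'E'
from h import *
o=bot.get_obs(); print(o['ee_pos'],o['tcp_rot'])
w=bot.camera('wrist'); cv2.imwrite('pics/w2.png',w['img'])
cr,o0,up=square(w,[.4204,.0072,.085],half=40,tag='b_close')
print(proj(w,[.4204,.0072,.085]),o0,w['xyz'])
g=cv2.cvtColor(cr,cv2.COLOR_BGR2GRAY); c=g.shape[0]//2
print(g[::20,c][:40]); print(g[c,::20])
E
```

```text
[0.36923331 0.0578514  0.15194962] [ 1.79966921e+02  5.22096647e-03 -4.48257424e+01]
[[318.52244163 117.61075792]] (np.int64(279), np.int64(78)) [0.41974567 0.00923924 0.29454439]
[80 81 76 70 68 64 64 59 96 45 34 42 42 42 43 41 39 41 41 42 42 33 38 71
 83 52 61 61 64 64 64 63]
[69 67 64 65 63 63 47 66 69 36 28 38 42 43 42 43 39 41 41 43 39 38 66 94
 58 60 63 68 70 69 70 68]
```

View pics/w2.png

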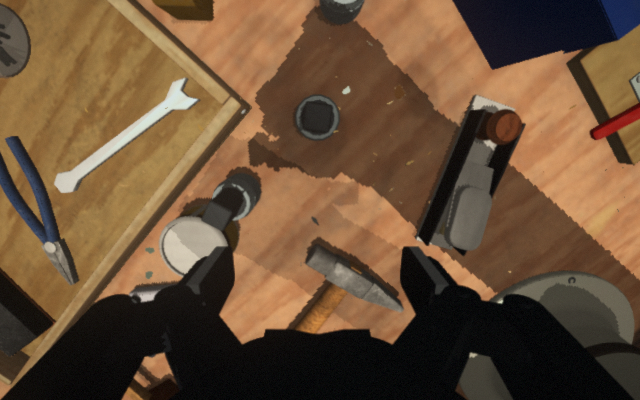

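The overhead view has b at (318,117), seen straight down: a dark square inside a pale ring. Thresholding gives its centre and yaw.

```bash
cat >> h.py <<'E'
def adapter(w,X,half=24,thr=54):
    cr,o0,up=square(w,X,half)
    g=cv2.cvtColor(cr,cv2.COLOR_BGR2GRAY)
    m=cv2.morphologyEx((g<thr).astype(np.uint8),cv2.MORPH_OPEN,np.ones((25,25),np.uint8))
    n,l,s,ce=cv2.connectedComponentsWithStats(m)
    c=np.array(g.shape[::-1])/2; i=1+np.argmin(np.linalg.norm(ce[1:]-c,axis=1))
    ct=max(cv2.findContours((l==i).astype(np.uint8),0,1)[0],key=len)
    bx=(cv2.boxPoints(cv2.minAreaRect(ct))+.5)/up-.5+o0
    P=plane(w,bx,.085); e=np.roll(P,-1,0)-P
    return P.mean(0).round(4),np.linalg.norm(e,axis=1).round(4),(np.degrees(np.arctan2(e[:,1],e[:,0]))%90).round(1)
def shift(target,yaw=None):
    """shift in tool axes (tool down) from measured TCP to world target; yaw turn in rad"""
    o=bot.get_obs(); Rm=R.from_euler('xyz',o['tcp_rot'],degrees=True)
    d=Rm.inv().apply(np.array(target)-o['ee_pos'])
    return d.round(4), None if yaw is None else round(-np.radians((yaw-o['tcp_rot'][2]+180)%360-180),4)
E
python3 - <<'E'
from h import *
w=bot.camera('wrist')
for t in (48,54,58): print(adapter(w,[.4204,.0072,.085],24,t))
print(adapter(bot.camera('top'),[.4204,.0072,.085],12))
E
```

```text
(array([0.4215, 0.008 , 0.085 ]), array([0.023 , 0.023 , 0.0237, 0.023 ]), array([45.1, 45.9, 45.1, 44.3]))
(array([0.4216, 0.0081, 0.085 ]), array([0.0234, 0.0234, 0.0234, 0.0241]), array([44.2, 45.1, 45.9, 45.1]))
(array([0.4216, 0.0081, 0.085 ]), array([0.0235, 0.0237, 0.0243, 0.0237]), array([45.1, 45.9, 45.1, 44.2]))
(array([0.4152, 0.0074, 0.085 ]), array([0.0479, 0.0352, 0.0478, 0.0351]), array([ 0.1, 89.8,  0. , 89.9]))
```

Call:
play_rows(steps=[[[0.024,-0.0005,0,0],[0.024,-0.0005,0,0],[0.0243,-0.0006,0.01,0],[0,0,0.023,0],[0,0,0.023,0]]])

```text
time: 10.18
ee_pos: [0.423, 0.0075, 0.0956]
tcp_rot: [-180.0, -0.0, -44.9]
wrist_force: [0.1, 0.6, -0.6]
opening: 0.0855
grasp_force: 0.0
```

Call:
play_rows(steps=[[[0,0,0.023,0],[0,0,0.023,0],[0,0,0,0],[0,0,0,0],[0,0,0,0]]])

```text
time: 10.6
ee_pos: [0.4225, 0.0084, 0.0512]
tcp_rot: [-180.0, -0.0, -44.8]
wrist_force: [0.9, 0.7, -0.3]
opening: 0.085
grasp_force: 0.0
```

Call:
play_rows(steps=[[[0,0,0,0],[0,0,0,0],[0,0,0,0],[0,0,0,0],[0,0,0,0]]], gripper=0.0, squeeze=70)

```text
time: 11.02
ee_pos: [0.4221, 0.0085, 0.0501]
tcp_rot: [180.0, -0.0, -44.8]
wrist_force: [-0.5, -0.2, -0.7]
opening: 0.0257
grasp_force: 0.5
```

Call:
play_rows(steps=[[[0,0,0,0],[0,0,0,0],[0,0,0,0],[0,0,0,0],[0,0,0,0]]])

```text
time: 11.43
ee_pos: [0.4221, 0.0085, 0.0501]
tcp_rot: [180.0, -0.0, -44.8]
wrist_force: [-1.3, -0.2, 4.8]
opening: 0.0192
grasp_force: 68.3
```

Gripped at an opening of 19 mm with 68 N. Next I lift and carry it past the nut, so the wrist camera looks straight down on the nut.

Call:
play_rows(steps=[[[0,0,-0.01,0],[0,0,-0.025,0],[0,0,-0.025,0],[0,0,-0.025,0],[0,0,-0.025,0]]])

```text
time: 11.85
ee_pos: [0.4217, 0.0086, 0.161]
tcp_rot: [179.9, 0.0, -44.8]
wrist_force: [0.1, -0.1, -1.5]
opening: 0.0191
grasp_force: 68.6
```

Call:
play_rows(steps=[[[-0.015,-0.0084,0,0],[-0.03,-0.0168,0,0],[-0.03,-0.0168,0,0],[-0.03,-0.0168,0,0],[-0.03,-0.0168,0,0]]])

```text
time: 12.27
ee_pos: [0.3787, 0.1585, 0.16]
tcp_rot: [180.0, 0.0, -44.8]
wrist_force: [0.9, -0.0, -1.7]
opening: 0.019
grasp_force: 68.8
```

Call:
play_rows(steps=[[[-0.03,-0.0168,0,0],[-0.03,-0.0168,0,0],[-0.03,-0.0168,0,0],[-0.03,-0.0168,0,0],[-0.03,-0.0168,0,0]]])

```text
time: 12.68
ee_pos: [0.3311, 0.3241, 0.1599]
tcp_rot: [179.9, 0.0, -44.8]
wrist_force: [1.5, 0.4, -2.4]
opening: 0.0196
grasp_force: 68.8
```

Call:
play_rows(steps=[[[-0.015,-0.0084,0,0],[0,0,0,0],[0,0,0,0],[0,0,0,0],[0,0,0,0]]])

```text
time: 13.1
ee_pos: [0.3277, 0.3383, 0.1598]
tcp_rot: [179.9, 0.0, -44.8]
wrist_force: [0.3, 0.3, -2.7]
opening: 0.0193
grasp_force: 68.9
```

```bash
python3 - <<'E'
from h import *
o=bot.get_obs(); print(o['time'],o['ee_pos'],o['tcp_rot'],o['q'],o['wrist_force'],o['opening'])
w=bot.camera('wrist'); cv2.imwrite('pics/w3.png',w['img']); print(w['xyz'])
u,v=proj(w,[.378,.29,.042])[0].astype(int); print(u,v)
cr=w['img'][max(v-75,0):v+75,u-75:u+75]; cr=cv2.resize(cr,None,fx=4,fy=4,interpolation=cv2.INTER_CUBIC); print(max(v-75,0),u-75,cr.shape)
cv2.imwrite('pics/nut.png',cr)
E
```

```text
13.1 [0.32771501 0.33828921 0.15978664] [ 1.79935052e+02  7.82893380e-03 -4.48349605e+01] [ 4.59043687e+01 -6.62120684e+00 -9.30277412e+00  8.73832738e+01
  8.66631860e-03 -8.92606801e+01] [ 0.25212147  0.27016987 -2.69875332] 0.019327608184705455
[0.37825739 0.28974959 0.30236191]
316 120
45 241 (600, 600, 3)
```

View pics/nut.png

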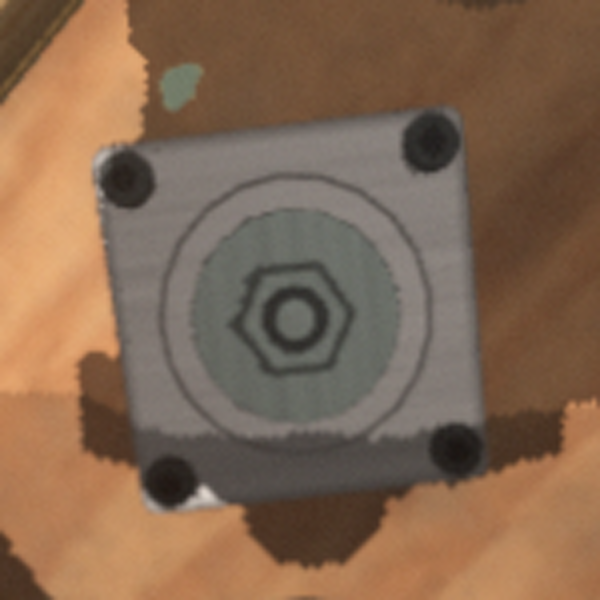

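The nut is at (295,319) in the 4x crop, one pair of flats facing image up, i.e. along the plate edge. Screw heads are at (127,179), (432,140), (457,447), (170,480).

```bash
python3 - <<'E'
from h import *
w=bot.camera('wrist')
f=lambda p:(np.array(p,float)+.5)/4-.5+[241,45]
S=plane(w,f([(127,179),(432,140),(457,447),(170,480)]),.023)
e=np.roll(S,-1,0)-S; print('screws',S.mean(0).round(4),np.linalg.norm(e,axis=1).round(4),(np.degrees(np.arctan2(e[:,1],e[:,0]))).round(1))
S=plane(w,f([(100,150),(460,108),(485,470),(148,510)]),.016)
e=np.roll(S,-1,0)-S; print('corners',S.mean(0).round(4),np.linalg.norm(e,axis=1).round(4),(np.degrees(np.arctan2(e[:,1],e[:,0]))).round(1))
H=plane(w,f([(258,270),(322,265),(355,312),(330,369),(272,373),(235,322)]),.041)
e=np.roll(H,-1,0)-H; print('hex',H.mean(0).round(4),np.linalg.norm(e,axis=1).round(4),(np.degrees(np.arctan2(e[:,1],e[:,0]))).round(1))
print('bolt',plane(w,f([(295,319)]),.042))
# washer circle
g=cv2.cvtColor(w['img'],cv2.COLOR_BGR2HSV)
m=cv2.inRange(g,(30,25,40),(110,120,255)); l=cv2.connectedComponentsWithStats(m)
i=l[1][int(f((230,280))[1]),int(f((230,280))[0])]
if i:
    ct=max(cv2.findContours((l[1]==i).astype(np.uint8),0,1)[0],key=len); E_=cv2.fitEllipse(ct); print(E_,plane(w,[E_[0]],.024))
E
```

```text
screws [0.3777 0.2934 0.023 ] [0.0712 0.0711 0.0714 0.0708] [-128.1  141.7   51.7  -38.5]
corners [0.3774 0.2932 0.016 ] [0.0855 0.0859 0.0866 0.0868] [-128.7  141.3   51.9  -39.4]
hex [0.3775 0.2938 0.041 ] [0.0142 0.0125 0.0137 0.0132 0.0139 0.0124] [-130.6  171.4  111.3   49.    -8.7  -70.1]
bolt [[0.37751419 0.29384684 0.042     ]]
```

Call:
play_rows(steps=[[[0,0,0,-0.113],[0.0223,0.0012,0,0],[0.0223,0.0012,0,0],[0.0223,0.0012,0,0],[0,0,0,0]]])

```text
time: 13.62
ee_pos: [0.3799, 0.2924, 0.1598]
tcp_rot: [180.0, -0.0, -38.5]
wrist_force: [0.7, 0.1, -2.4]
opening: 0.0191
grasp_force: 68.9
```

Call:
play_rows(steps=[[[0,0,0.02,0],[0,0,0.02,0],[0,0,0.017,0],[0,0,0,0],[0,0,0,0]]])

```text
time: 14.03
ee_pos: [0.3773, 0.2942, 0.1025]
tcp_rot: [179.9, 0.0, -38.3]
wrist_force: [-0.9, -0.1, -1.7]
opening: 0.0194
grasp_force: 68.8
```

```bash
python3 - <<'E'
from h import *
o=bot.get_obs(); print(o['time'],o['ee_pos'],o['tcp_rot'],o['wrist_force'],o['opening'],o['grasp_force']); print(shift([.378,.294,.1],-38.3))
E
```

```text
14.0333 [0.37726705 0.29418683 0.10245937] [ 1.79874384e+02  4.66230679e-02 -3.83463341e+01] [-0.94900835 -0.07720776 -1.70184312] 0.01936372187405407 68.75227689743042
(array([ 0.0007, -0.0003,  0.0025]), np.float64(-0.0008))
```

Call:
play_rows(steps=[[[0.0007,-0.0003,0.003,0],[0,0,0.003,0],[0,0,0.003,0],[0,0,0.002,0],[0,0,0.002,0]]])

```text
time: 14.45
ee_pos: [0.3787, 0.2949, 0.0905]
tcp_rot: [-180.0, 0.0, -38.3]
wrist_force: [-1.9, -2.6, 15.5]
opening: 0.0192
grasp_force: 71.4
```

Call:
play_rows(steps=[[[0,0,0.001,0],[0,0,0,0],[0,0,0,0],[0,0,0,0],[0,0,0,0]]])

```text
time: 14.87
ee_pos: [0.3787, 0.295, 0.0904]
tcp_rot: [-179.9, -0.0, -38.3]
wrist_force: [-2.6, -2.4, 10.6]
opening: 0.0195
grasp_force: 70.7
```

Call:
play_rows(steps=[[[0,0.001,0,0],[0,0.0005,0.0005,0],[0,0,0,0],[0,0,0,0],[0,0,0,0]]])

```text
time: 15.28
ee_pos: [0.3784, 0.2945, 0.0902]
tcp_rot: [-179.8, -0.0, -38.3]
wrist_force: [0.5, 2.1, 9.9]
opening: 0.019
grasp_force: 70.7
```

Call:
play_rows(steps=[[[0,0,0,0.08],[0,0,0,0.08],[0,0,0,0.08],[0,0,0,0.08],[0,0,0,0.08]]])

```text
time: 15.7
ee_pos: [0.3773, 0.2933, 0.0882]
tcp_rot: [179.9, 0.0, -61.4]
wrist_force: [-0.5, 0.0, -1.7]
opening: 0.0192
grasp_force: 69.0
```

Call:
play_rows(steps=[[[0,0,0,0.06],[0,0,0,0.06],[0,0,0,0],[0,0,0,0],[0,0,0,0]]])

```text
time: 16.12
ee_pos: [0.3775, 0.2935, 0.0882]
tcp_rot: [180.0, 0.0, -68.0]
wrist_force: [0.0, -0.4, -2.1]
opening: 0.0194
grasp_force: 69.1
```

The contact force vanished on turning, so the socket has begun to slip over the nut. I push down gently.

Call:
play_rows(steps=[[[0,0,0.002,0],[0,0,0.002,0],[0,0,0.002,0],[0,0,0,0],[0,0,0,0]]])

```text
time: 16.53
ee_pos: [0.3774, 0.2934, 0.0819]
tcp_rot: [179.9, -0.0, -68.1]
wrist_force: [-0.1, -0.1, -2.8]
opening: 0.0189
grasp_force: 69.0
```

Call:
play_rows(steps=[[[0,0,0.002,0],[0,0,0.002,0],[0,0,0.002,0],[0,0,0.001,0],[0,0,0,0]]])

```text
time: 16.95
ee_pos: [0.3774, 0.2934, 0.0748]
tcp_rot: [179.9, -0.0, -68.1]
wrist_force: [0.8, 0.1, -2.1]
opening: 0.0189
grasp_force: 69.0
```

Call:
play_rows(steps=[[[0,0,0.001,0],[0,0,0.001,0],[0,0,0.001,0],[0,0,0,0],[0,0,0,0]]])

```text
time: 17.37
ee_pos: [0.3775, 0.2936, 0.074]
tcp_rot: [-180.0, 0.0, -68.1]
wrist_force: [-6.9, -2.8, 14.6]
opening: 0.0194
grasp_force: 71.3
```

Call:
play_rows(steps=[[[0,0,0.001,0],[0,0,0.001,0],[0,0,0,0],[0,0,0,0],[0,0,0,0]]])

```text
time: 17.78
ee_pos: [0.3776, 0.2938, 0.074]
tcp_rot: [-179.9, 0.1, -68.1]
wrist_force: [-11.0, -7.8, 29.5]
opening: 0.0192
grasp_force: 73.6
```

```bash
python3 - <<'E'
from h import *
o=bot.get_obs(); print(o['time'],o['ee_pos'],o['tcp_rot'],o['wrist_force'],o['torque'])
s=bot.camera('scene'); t=bot.camera('top')
a=cv2.resize(s['img'][130:300,230:430],(600,510),interpolation=cv2.INTER_CUBIC)
cv2.imwrite('pics/fin.png',a)
print(proj(s,[[.378,.294,.024],[.378,.294,.069],[.378,.294,.042]]).round(1))
E
```

```text
17.7833 [0.37755239 0.29376732 0.0740003 ] [-1.79898399e+02  5.97718397e-02 -6.80834323e+01] [-10.96142265  -7.81429295  29.48768964] [-1.90422333  2.6797789   0.00389992]
[[281.2 259.9]
 [278.9 246.3]
 [280.3 254.6]]
```

View pics/fin.png

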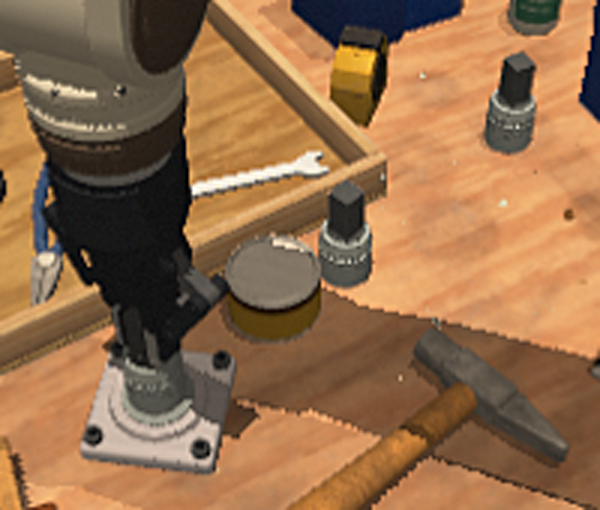

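The socket is seated on the washer at (150,400) in the crop. z stays rigid at 0.0740 m (home would be 0.0741), and the other sockets, tin and tape are undisturbed. I ease the push slightly and hand it in.

Call:
play_rows(steps=[[[0,0,-0.001,0],[0,0,0,0],[0,0,0,0],[0,0,0,0],[0,0,0,0]]])

```text
time: 18.3
ee_pos: [0.3776, 0.2937, 0.0741]
tcp_rot: [-179.9, 0.0, -68.1]
wrist_force: [-9.1, -4.5, 23.6]
opening: 0.0193
grasp_force: 72.4
```

```bash
python3 - <<'E'
from h import *
o=bot.get_obs(); print(o['ee_pos'],o['tcp_rot'],o['wrist_force'],o['grasp_force'])
if abs(o['ee_pos'][2]-.074)<.0006 and o['wrist_force'][2]>8: print(bot.job_done())
E
```

```text
[0.37755712 0.29370093 0.07405455] [-1.79932352e+02  4.95826465e-02 -6.80900509e+01] [-9.08801891 -4.48579389 23.63605485] 72.37899541854858
the job is handed in; nothing more can be done
None
```

The middle socket of the three, which I took as socket_b, fits: it is fully home and square on the nut, still gripped at about 72 N, with the other two sockets, the tin and the tape measure untouched, and the job was handed in at about 18 s.

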